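# Slide a stock tin along the fence into the covered bay

## Task

First clear the stray carton out of the fenced lane and leave it lying or standing inside the blue returns tray. Then lift the green tin down from its wooden riser by its knob, keeping it upright, set it down on the bench close against the steel fence, short of the covering shelf, and let go of it. Finally push it from behind along the fence, against the fence all the way, into the bay under the shelf until it is fully home against the end stop, leaving the amber jar and the red can where they stand.

Things in the scene. Friction and masses are not known exactly. Their poses are not given: they have to be found in the camera images.
- tin_center (a point): Green round steel tin with a paper band, standing upright on the riser: body 140 mm diameter, 65 mm high (too wide to grip), 0.4 to 0.8 kg. On its lid, on its axis, stands a black round knob, 30 mm diameter, to lift it by. The point is on the axis, half-way up, 32.5 mm above the underside; the knob spans 32.5 to 74.5 mm above the point. z is up.
- riser: Fixed wooden platform, 150 x 150 mm, 30 mm high, on which the tin stands at the start. Origin at the centre of its underside, on the bench.
- carton_center (a point): Stray cardboard carton with a yellow tape strip, standing in the lane before the bay: 56 mm (own x) by 110 mm (own y), 75 mm high, about 0.18 kg. The point is its centre (37.5 mm above its underside).
- tray_in (a point): Blue open returns tray, fixed: outside 140 mm (own x) by 190 mm (own y), 35 mm high, walls and floor 5 mm. The point is the centre of its inner floor. The tray and the riser exchange places from one start to another.
- home (a point): Where the tin's centre (half-way up its body) is when the tin stands fully home, touching both fence and end stop. Fixed to the rack. Own y axis: level, along the fence into the bay; own x axis: level, into the fence. The fence's inner face is 70 mm from this point in +x, the end stop's upright face 70 mm in +y.
- fence_end (a point): Top inner edge of the straight steel fence at its open end; same axes as home. The fence is 40 mm high, 15 mm thick and runs from here 415 mm in +y to the plywood end stop. The lane for the tin is on its -x side.
- shelf_edge (a point): Underside of the covering plywood shelf, at the middle of its front edge, 130 mm above the bench and 20 mm before home; same axes as home. The shelf is 16 mm thick and 290 mm wide (own x), with a 22 mm post at its far -x end; stock on it, up to 200 mm above the bench, begins 130 mm behind this edge. The rear of the tin stays in the open when it is home.
- setdown (a point): A good place for the tin's centre when it is set down: in the lane, 200 mm before home along the fence, where the tin just touches the fence (fence face 70 mm away in +x). Same axes as home.
- jar_center (a point): Amber glass jar with a white cap, 58 mm diameter, 95 mm high, standing in the bay beside the tin's way; it must stay. The point is its centre.
- can_center (a point): Red can with a pale top, 60 mm diameter, 90 mm high, standing on the bench near the open end of the lane; it must stay. The point is its centre.

How it is judged:
By the outcome, as a careful person would: the job done as asked, in the order asked, and still so for the second after the job is handed in, with the robot touching nothing.
It also fails if it takes over 72 s, if anything falls off the work surface, if the arm or the gripper's body presses on something with over 40 N, if the wrist force passes 120 N, or if a joint passes its speed limit or range.

## Robot

A 7-joint arm with a two-finger parallel gripper is mounted at the origin on the work surface. World frame = base frame: x ahead of the robot, y to its left, z up, the work surface at z = 0. Lengths are in m, angles in rad, forces in N, time in s.
With the tool pointing down it reaches from about 0.4 to 0.925 m from the base axis. Payload 4.1 kg.
Tool frame: the origin (TCP) lies midway between the tips of the shut fingers; the grasp point (between the pads) lies 19 mm behind it; z points along the fingers, y is the direction in which the jaws open and shut (so a half turn about z gives the same grasp; the last joint's range is limited). The gripper opens to 85 mm and grips with 20 to 120 N. Pads are 22 mm wide; open, the fingers measure 114 mm over their backs; the gripper's body (76 mm by 85 mm) begins 54 mm behind the grasp point. The pads swing forward as they close: fully open they stand 13 mm farther back than shut.
Start: joints at [-1.306, 0.398, 0.045, 1.537, -0.019, 1.207, -0.051], TCP at [0.231, 0.608, 0.231] pointing down, gripper open.
Joint ranges: [-2.82, 2.82], [-0.49, 2.23], [-1.37, 1.46], [0, 2.46], [-1.36, 4.5], [0.23, 2], [-2.94, 2.94]. Speed limits (rad/s): [2.57, 2.57, 3.14, 3.14, 3.14, 3.14, 3.14].

## Interface

Orientations are given as a unit quaternion [w, x, y, z].
In Python, from station import arm, viewer gives the robot as it stands.
- The arm moves only by the tool carry_out, never from a script. Its argument "commands" is text: rows parted by semicolons, each of 7 numbers parted by spaces: the shift along the tool's x, y, z in cm, then the turn, a rotation vector about the tool's x, y, z in degrees, then the closure, from 0 (fully open) to 1 (shut). In form: dx dy dz rx ry rz jaw; .... A call has exactly 8 rows; each row is the pose to reach, as a shift and turn from the pose commanded when the call began, along the tool's axes at that moment; what a row does not reach only later rows make up. A row lasts 1/12 s, in which the tool goes at most 41.7 mm and 7.16 degrees, less where a joint would pass 70% of its speed; a pose out of reach is approached as far as the arm can. A call with a gripper value outside its range is refused whole. The fingers move at their own pace and stop on an object; the grip force is fixed at half the most. Time passes only in rows, so rows that repeat a pose let the fingers close, or fill a call up. It gives the time, the measured TCP pose, the force and the opening at its end, in the units of the state.
- arm.sense(): the state, without advancing time (a new reading comes with each control period).
- viewer.camera(name): name is "scene" or "top" or "wrist"; returns a dict with "img" (400x640x3 uint8, red, green, blue), "z_map" (400x640 float32, m along the optical axis (not along the pixel's ray), 0 where there is no reading), "mtx" (3x3 intrinsics, pixels), "extrinsics" (4x4, takes a point from camera to world coordinates); the wrist camera has in their place "hand_eye" (4x4, takes a point from camera to tool coordinates, whose origin is the TCP and whose axes are the flange's). Camera axes: x right, y down, z forward; pixel columns grow to the right and rows downward; lengths in m; the calibration is good to about 2 mm. The wrist camera is an equidistant fisheye: a pixel r from the principal point sees the ray r / f radians off the axis. A picture is of the moment at which its call begins: read the wrist's pose just before it.
- arm.hand_in(): hands the job in, once; it reports no verdict.
The state is a dict: "t": time; "joint_pos": joint angles; "qvel": joint speeds; "joint_torque": joint torques, N m; "position": TCP position; "tool_rot": TCP orientation; "contact_force": force on the tool from outside, world axes, zero at the start; "wrist_torque": the same for the moment, N m; "width": finger opening in m.
Only numpy, scipy, OpenCV 4.12 (cv2) and the standard library are available. Lean on these libraries where they do the work, as an engineer would, in place of code of your own. Each camera call takes 0.05 s, during which the arm holds its last target.

## Working session

There is one attempt and no reset: what is moved stays moved. The work goes in short steps, Python scripts to look and compute and a tool call to move; the robot and the scene stay as the last step left them, time stands still between calls to the robot, and variables do not carry over. Pictures are saved under pics/ and viewed, and the job is handed in when it is done.

Besides the shell and the picture viewer there is one more tool, called as name(argument=value, ...) on one line, values as JSON. carry_out: Moves the arm, as the interface text tells. Its arguments: {"type":"object","properties":{"commands":{"type":"string"}},"required":["commands"]}

```bash
ls; mkdir -p pics; python3 - <<'E'
from station import arm, viewer
import cv2, numpy as np
print(arm.sense())
for n in ["scene","top","wrist"]:
    c=viewer.camera(n); cv2.imwrite(f"pics/a_{n}.png",c["img"][:,:,::-1]); print(n,c["mtx"].tolist(),np.round(c.get("extrinsics",c.get("hand_eye")),4).tolist())
    np.savez(f"a_{n}.npz",**c)
E
```

```text
pics
{'t': 0.0, 'joint_pos': array([-1.30598031,  0.39919205,  0.04502696,  1.53789842, -0.01869767,
        1.20690339, -0.05070727]), 'qvel': array([ 0.00020899,  0.00074898, -0.00064374,  0.00078498,  0.00029979,
       -0.00045047, -0.00019102]), 'joint_torque': array([ 1.45075451e-04, -4.75124431e+01,  1.36507586e+00, -2.54214728e+01,
        1.17671539e-02,  9.62726364e-03,  2.50019696e-05]), 'position': array([0.23104562, 0.60685993, 0.2302551 ]), 'tool_rot': array([-1.11678527e-04,  1.80851415e-01,  9.83509932e-01, -9.83616161e-04]), 'contact_force': array([-0.33848884, -0.43563241,  0.1070077 ]), 'wrist_torque': array([0.00733119, 0.04925035, 0.00807794]), 'width': 0.08537533457914008}
scene [[395.88823876870634, 0.0, 325.1431232916691], [0.0, 395.88823876870634, 205.30342518794848], [0.0, 0.0, 1.0]] [[0.7628, 0.3939, -0.5128, 1.0242], [0.6466, -0.4529, 0.6139, -0.553], [0.0096, -0.7998, -0.6001, 0.5792], [0.0, 0.0, 0.0, 1.0]]
top [[421.7539715827824, 0.0, 317.493903848998], [0.0, 421.7539715827824, 188.61901745199881], [0.0, 0.0, 1.0]] [[0.0031, -0.9966, 0.0825, 0.5085], [-0.9998, -0.0048, -0.0201, -0.0444], [0.0204, -0.0824, -0.9964, 1.2334], [0.0, 0.0, 0.0, 1.0]]
wrist [[309.70691628693146, 0.0, 319.5792335924109], [0.0, 309.70691628693146, 194.26655245042352], [0.0, 0.0, 1.0]] [[-0.0006, -0.9644, -0.2645, 0.0668], [1.0, -0.0007, -0.0, -0.0003], [-0.0002, -0.2645, 0.9644, -0.1432], [0.0, 0.0, 0.0, 1.0]]
```

View pics/a_scene.png

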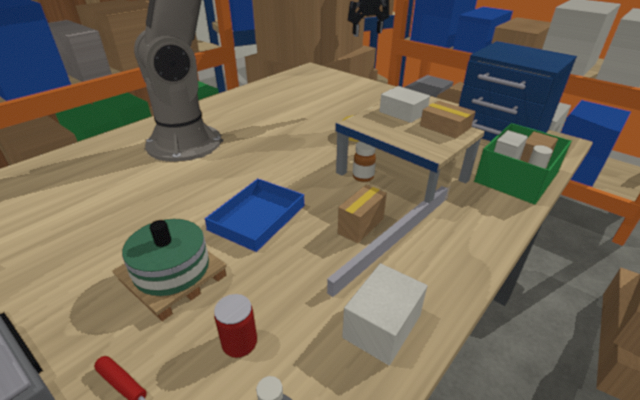

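View pics/a_top.png

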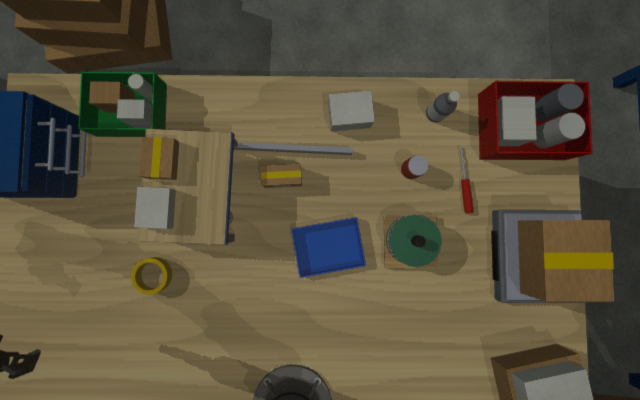

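View pics/a_wrist.png

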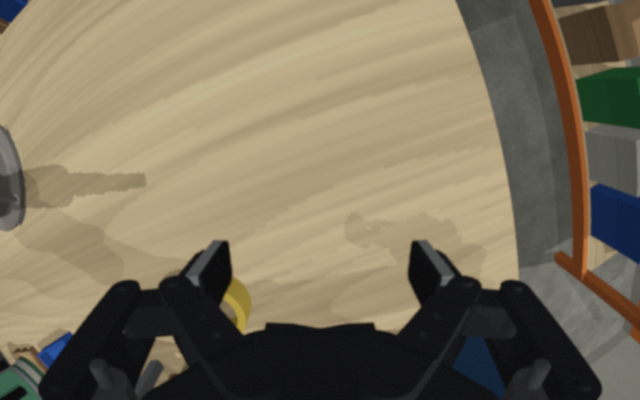

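```bash
cat > h.py <<'E'
import numpy as np, cv2
def cloud(c):
    z=c["z_map"]; K=c["mtx"]; v,u=np.mgrid[0:400,0:640]
    P=np.stack([(u-K[0,2])/K[0,0]*z,(v-K[1,2])/K[1,1]*z,z],-1)
    T=c["extrinsics"]; W=P@T[:3,:3].T+T[:3,3]
    W[z<=0]=np.nan
    return W
E
python3 - <<'E'
import numpy as np,cv2
from h import cloud
for n in ["top","scene"]:
    c=dict(np.load(f"a_{n}.npz")); W=cloud(c); c_=c["img"]
    hsv=cv2.cvtColor(c_,cv2.COLOR_RGB2HSV)
    def rep(name,m):
        P=W[m]; P=P[~np.isnan(P).any(1)]
        if len(P)<5: print(n,name,len(P));return
        r=cv2.minAreaRect((P[:,:2]*1000).astype(np.float32))
        print(n,name,len(P),"mean",P.mean(0).round(4),"z",np.percentile(P[:,2],[5,50,95]).round(4),"rect",np.round(r[0],1),np.round(r[1],1),round(r[2],1))
    X,Y,Z=W[...,0],W[...,1],W[...,2]
    def box(x0,x1,y0,y1,z0,z1): return (X>x0)&(X<x1)&(Y>y0)&(Y<y1)&(Z>z0)&(Z<z1)
    v,u=np.mgrid[0:400,0:640]
    if n=="top":
        for name,(u0,u1,v0,v1),(z0,z1) in [("table",(350,380,180,200),(-.1,.1)),("carton top",(255,307,158,192),(.06,.09)),("fence",(233,360,138,160),(.025,.055)),("tintop",(380,445,212,272),(.085,.105)),("knob",(380,445,212,272),(.125,.15)),("riser",(378,448,210,275),(.02,.04)),("trayrim",(285,372,210,282),(.025,.045)),("trayfloor",(285,372,210,282),(.0,.012)),("can",(395,432,148,184),(.08,.1)),("shelf",(195,237,128,246),(.13,.16)),("stock",(130,195,128,246),(.16,.22))]:
            rep(name,(u>=u0)&(u<u1)&(v>=v0)&(v<v1)&(Z>z0)&(Z<z1))
    else:
        for name,(u0,u1,v0,v1),(z0,z1) in [("carton top",(335,390,185,240),(.065,.085)),("fence",(325,450,185,295),(.032,.05)),("tintop",(115,215,215,300),(.088,.105)),("knob",(140,180,215,250),(.13,.15)),("riser",(110,230,250,315),(.024,.036)),("trayrim",(205,305,175,250),(.03,.045)),("can",(210,260,290,356),(.082,.1)),("jar",(350,378,140,183),(.01,.1)),("jarcap",(350,378,140,183),(.09,.1)),("shelf",(335,490,115,175),(.138,.16))]:
            rep(name,(u>=u0)&(u<u1)&(v>=v0)&(v<v1)&(Z>z0)&(Z<z1))
E
```

```text
top table 600 mean [ 0.6087 -0.2075  0.0009] z [-0.0029  0.0009  0.0049] rect [ 608.9 -207.6] [56.9 86.6] 0.2
top carton top 825 mean [0.6431 0.0336 0.0757] z [0.0719 0.0757 0.0796] rect [643.9  33.8] [ 56.6 110. ] 3.5
top fence 713 mean [ 7.25e-01 -6.00e-04  3.99e-02] z [0.0304 0.0407 0.0447] rect [725.8   1.4] [337.9  17.2] 87.8
top tintop 1997 mean [ 0.4645 -0.3304  0.0955] z [0.0917 0.0956 0.0991] rect [ 464.1 -332. ] [136.7 140. ] 0.3
top knob 108 mean [ 0.4646 -0.3308  0.1365] z [0.1313 0.1369 0.1401] rect [ 464.1 -332.1] [26.2 29.5] 2.1
top riser 630 mean [ 0.4495 -0.305   0.0306] z [0.026  0.0306 0.0351] rect [ 460.  -333.3] [147.8 151. ] 0.3
top trayrim 449 mean [ 0.4403 -0.1015  0.0348] z [0.029  0.035  0.0391] rect [443.4 -99.4] [140.2 190.2] 10.3
top trayfloor 4555 mean [ 0.4459 -0.0997  0.0043] z [0.0004 0.0041 0.009 ] rect [ 446.  -100.5] [204.9 251.3] 0.0
top can 336 mean [ 0.6691 -0.3415  0.0903] z [0.083  0.0907 0.0947] rect [ 670.4 -342. ] [54.1 55.8] 85.5
top shelf 4023 mean [0.605  0.2039 0.1467] z [0.143  0.1469 0.1504] rect [602.  208.6] [ 98.5 290.6] 88.1
top s
[... 491 characters left out ...]
.1375 0.1392] rect [ 464.6 -334. ] [28.2 28.7] 53.5
scene riser 1321 mean [ 0.4967 -0.3607  0.0306] z [0.0259 0.0309 0.0336] rect [ 459.4 -335. ] [152.3 151.2] 0.3
scene trayrim 708 mean [ 0.4459 -0.1093  0.0342] z [0.0307 0.0346 0.037 ] rect [ 442.2 -100.8] [142.5 191.7] 10.1
scene can 962 mean [ 0.6719 -0.3467  0.0901] z [0.0834 0.0909 0.0922] rect [ 669.4 -344.4] [53.7 55. ] 53.4
scene jar 778 mean [0.5339 0.1914 0.0578] z [0.0146 0.0584 0.0959] rect [531.8 211. ] [81.1 55. ] 65.1
scene jarcap 140 mean [0.5269 0.1944 0.0949] z [0.0912 0.0953 0.097 ] rect [524.5 194.7] [36.  51.4] 89.3
scene shelf 4111 mean [0.6293 0.232  0.1468] z [0.1418 0.1466 0.1528] rect [603. 270.] [228.7 291.5] 87.9
```

```bash
python3 - <<'E'
import numpy as np,cv2
from h import cloud
v,u=np.mgrid[0:400,0:640]
for n,fb,sb in [("top",(228,360,138,160),(190,240,128,250)),("scene",(325,450,185,295),(330,495,115,175))]:
    c=dict(np.load(f"a_{n}.npz")); W=cloud(c); Z=W[...,2]
    def sel(b,z0,z1):
        m=(u>=b[0])&(u<b[1])&(v>=b[2])&(v<b[3])&(Z>z0)&(Z<z1); return W[m]
    S=sel(sb,.138,.156); F=sel(fb,.033,.047); F=F[(F[:,0]>.69)]
    # fence dir by PCA line fit iter
    Q=F
    for i in range(5):
        d=cv2.fitLine(Q[:,:2].astype(np.float32),cv2.DIST_HUBER,0,.001,.001).ravel()
        if d[1]<0:d[:2]*=-1
        nx=np.array([d[1],-d[0]]); r=(F[:,:2]-d[2:])@nx; Q=F[abs(r)<.009]
    a=np.degrees(np.arctan2(-d[0],d[1]))
    s=Q[:,:2]@d[:2]; r=Q[:,:2]@nx
    print(n,"ang",a,"x' mid",np.median(r),"edges",np.percentile(r,[1,3,97,99]).round(4),"y' range",np.percentile(s,[0,.5,1,99,100]).round(4), len(Q))
    s=S[:,:2]@d[:2]; r=S[:,:2]@nx
    print("shelf y'",np.percentile(s,[0,.5,1,2,50]).round(4),"x'",np.percentile(r,[0,.5,99.5,100]).round(4))
    rr=cv2.minAreaRect((S[:,:2]*1000).astype(np.float32)); print(rr)
E
```

```text
top ang -2.2577574 x' mid 0.7247903995829998 edges [0.7175 0.7179 0.7328 0.7332] y' range [-0.139  -0.1383 -0.1359  0.1896  0.1989] 658
shelf y' [0.1834 0.1839 0.1841 0.1845 0.2344] x' [0.4482 0.4501 0.7366 0.7386]
((602.172119140625, 214.8751220703125), (110.97840881347656, 290.634033203125), 88.09517669677734)
scene ang -2.3152266 x' mid 0.7268289391230279 edges [0.7176 0.7178 0.7318 0.7321] y' range [-0.1408 -0.1404 -0.14    0.2765  0.2853] 1121
shelf y' [0.1793 0.1811 0.1818 0.1823 0.2503] x' [0.4463 0.4507 0.7365 0.7374]
((602.96728515625, 269.9656982421875), (228.6756134033203, 291.50079345703125), 87.92943572998047)
```

```bash
cat >> h.py <<'E'
from scipy.spatial.transform import Rotation as R
TH=np.radians(-2.28); EX=np.array([np.cos(TH),np.sin(TH)]); EY=np.array([-np.sin(TH),np.cos(TH)])
def rk(xp,yp): return xp*EX+yp*EY
def cur():
    from station import arm
    s=arm.sense(); q=s["tool_rot"]; return s,np.array(s["position"]),R.from_quat([q[1],q[2],q[3],q[0]])
def want(yaw,tilt=0):
    """tool down, tool x at world yaw (deg), tilt about tool y"""
    x=np.array([np.cos(np.radians(yaw)),np.sin(np.radians(yaw)),0]); z=np.array([0,0,-1.]); y=np.cross(z,x)
    return R.from_matrix(np.stack([x,y,z],1))*R.from_rotvec([0,np.radians(tilt),0])
def delta(p,yaw,tilt=0):
    s,p0,r0=cur()
    d=r0.inv().apply(np.array(p)-p0)*100; rv=np.degrees((r0.inv()*want(yaw,tilt)).as_rotvec())
    print("delta cm",d.round(2),"deg",rv.round(1))
def st():
    s,p,r=cur(); m=r.as_matrix(); xp=p[:2]@EX; yp=p[:2]@EY
    print("t %.2f p %s x'y' %.4f %.4f yaw %.1f zax %s F %s w %.4f"%(s["t"],p.round(4),xp,yp,np.degrees(np.arctan2(m[1,0],m[0,0])),m[:,2].round(3),np.round(s["contact_force"],1),s["width"]), "q",np.round(s["joint_pos"],2))
E
python3 - <<'E'
from h import *
st(); delta([.45,.30,.33],120); delta([.6435,.033,.33],93.5);delta([.6435,.033,.20],93.5); print(rk(.6475,.2045),rk(.6475,.0045))
E
```

```text
t 0.15 p [0.2311 0.607  0.2305] x'y' 0.2067 0.6157 yaw 159.2 zax [-0.    -0.001 -1.   ] F [0.3 0.2 0.2] w 0.0854 q [-1.31  0.4   0.05  1.54 -0.02  1.21 -0.05]
delta cm [-31.38 -20.92  -9.92] deg [-0.1  0.  39.2]
delta cm [-58.96 -39.    -9.89] deg [-0.1  0.1 65.7]
delta cm [-58.96 -38.98   3.11] deg [-0.1  0.1 65.7]
[0.65512303 0.17857861] [ 0.64716643 -0.02126306]
```

carry_out(commands="0 0 -4 0 0 3 0;-2 -1.3 -8 0 0 8 0;-5 -3.3 -9.9 0 0 14 0;-8.5 -5.6 -9.9 0 0 20 0;-12 -8 -9.9 0 0 26 0;-15.5 -10.3 -9.9 0 0 32 0;-19 -12.6 -9.9 0 0 38 0;-22.5 -15 -9.9 0 0 44 0")

```text
t: 0.82
position: [0.386, 0.3895, 0.3302]
tool_rot: [-0.0, 0.538, 0.843, 0.0]
contact_force: [1.0, 0.6, 0.1]
width: 0.0851
```

```bash
python3 -c "
from h import *
st(); delta([.6435,.033,.33],93.5);delta([.6435,.033,.20],93.5)"
```

```text
t 0.82 p [0.386  0.3895 0.3302] x'y' 0.3702 0.4045 yaw 114.9 zax [-0.  0. -1.] F [1.  0.6 0.1] w 0.0851 q [-1.11  0.16  0.28  1.64 -0.05  1.35 -0.39]
delta cm [-4.317e+01  8.370e+00  1.000e-02] deg [-0.  -0.  21.4]
delta cm [-43.17   8.37  13.01] deg [-0.  -0.  21.4]
```

carry_out(commands="-4 0.8 0 0 0 3 0;-8 1.5 0 0 0 6 0;-12 2.3 0 0 0 9 0;-16 3.1 0 0 0 12 0;-20 3.9 0 0 0 15 0;-24 4.6 0 0 0 18 0;-28 5.4 0 0 0 20 0;-32 6.2 0 0 0 21.4 0")

```text
t: 1.48
position: [0.578, 0.1265, 0.3302]
tool_rot: [-0.0, 0.684, 0.73, 0.0]
contact_force: [1.1, -0.2, -0.4]
width: 0.0857
```

```bash
python3 -c "
from h import *
st(); delta([.6435,.033,.33],93.5);delta([.6435,.033,.12],93.5)"
```

```text
t 1.48 p [0.578  0.1265 0.3302] x'y' 0.5725 0.1494 yaw 93.7 zax [-0.  0. -1.] F [ 1.1 -0.2 -0.4] w 0.0857 q [-0.71  0.27  0.54  1.55 -0.14  1.37 -0.1 ]
delta cm [-9.75  5.93  0.02] deg [-0.  -0.   0.2]
delta cm [-9.76  5.94 21.02] deg [-0.  -0.   0.2]
```

carry_out(commands="-3 2 0 0 0 0 0;-6 4 1 0 0 0 0;-9 5.5 4 0 0 0 0;-9.8 5.9 8 0 0 0 0;-9.8 5.9 12 0 0 0 0;-9.8 5.9 16 0 0 0 0;-9.8 5.9 18 0 0 0 0;-9.8 5.9 18 0 0 0 0")

```text
t: 2.15
position: [0.6382, 0.0345, 0.144]
tool_rot: [-0.004, 0.684, 0.73, -0.005]
contact_force: [-0.9, -0.6, -0.2]
width: 0.0855
```

```bash
python3 -c "
from h import *
from station import viewer
st(); delta([.6435,.033,.03],93.5)
c=viewer.camera('wrist'); cv2.imwrite('pics/b_w.png',c['img'][:,:,::-1])"
```

```text
t 2.15 p [0.6382 0.0345 0.144 ] x'y' 0.6364 0.0598 yaw 93.8 zax [-0.012 -0.001 -1.   ] F [-0.9 -0.6 -0.2] w 0.0855 q [-0.5   0.51  0.52  1.66 -0.28  1.06  0.18]
delta cm [-0.17  0.65 11.39] deg [-0.7  0.   0.3]
```

View pics/b_w.png

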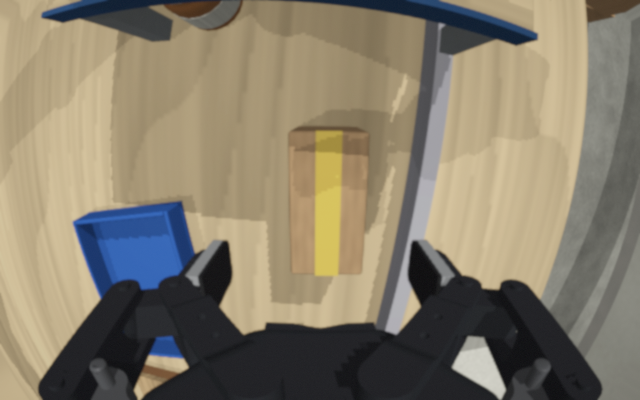

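The carton's yellow-tape top is centred at about (328,200), between the finger tips at x≈215 and x≈430. The fence is clear to the right at x≈420. I'll descend.

carry_out(commands="-0.2 0.6 2 0 0 0 0;-0.2 0.6 5 0 0 0 0;-0.2 0.6 8 0 0 0 0;-0.2 0.6 10.5 0 0 0 0;-0.2 0.6 11.4 0 0 0 0;-0.2 0.6 11.4 0 0 0 0;-0.2 0.6 11.4 0 0 0 0.5;-0.2 0.6 11.4 0 0 0 0.8")

```text
t: 2.87
position: [0.6506, 0.0325, 0.0391]
tool_rot: [0.001, 0.684, 0.73, 0.001]
contact_force: [-1.9, 0.8, 1.6]
width: 0.064
```

carry_out(commands="0 0 0 0 0 0 1;0 0 0 0 0 0 1;0 0 0 0 0 0 1;0 0 0 0 0 0 1;0 0 -1 0 0 0 1;0 0 -3 0 0 0 1;0 0 -5 0 0 0 1;0 0 -7 0 0 0 1")

```text
t: 3.53
position: [0.6488, 0.0327, 0.1077]
tool_rot: [0.0, 0.684, 0.73, 0.0]
contact_force: [-0.4, -0.3, -1.9]
width: 0.0552
```

```bash
python3 -c "
from h import *
from station import viewer
st(); delta([.443,-.1,.14],100.2);delta([.443,-.1,.036],100.2)
c=viewer.camera('wrist'); cv2.imwrite('pics/c_w.png',c['img'][:,:,::-1])"
```

```text
t 3.53 p [0.6488 0.0327 0.1077] x'y' 0.6470 0.0585 yaw 93.8 zax [ 0.  0. -1.] F [-0.4 -0.3 -1.9] w 0.0552 q [-0.48  0.56  0.5   1.67 -0.31  0.99  0.2 ]
delta cm [-11.89 -21.4   -3.24] deg [ 0.  -0.  -6.4]
delta cm [-11.89 -21.41   7.16] deg [ 0.  -0.  -6.4]
```

View pics/c_w.png

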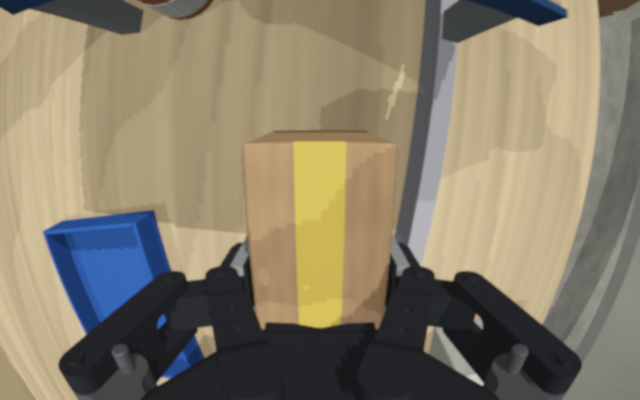

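The carton is gripped (width 55 mm) and lifted. Next I move to the tray.

carry_out(commands="-1 -2 -1 0 0 -1 1;-3 -5.5 -1.5 0 0 -2 1;-5 -9 -1.5 0 0 -3 1;-7 -12.5 -1.5 0 0 -4 1;-9 -16 -1.5 0 0 -5 1;-10.8 -19.2 -1.5 0 0 -6 1;-11.9 -21.4 -1.5 0 0 -6.4 1;-11.9 -21.4 -1.5 0 0 -6.4 1")

```text
t: 4.25
position: [0.4372, -0.1033, 0.121]
tool_rot: [-0.002, 0.644, 0.765, -0.001]
contact_force: [-0.3, -0.4, -2.1]
width: 0.0554
```

```bash
python3 -c "
from h import *
from station import viewer
c=viewer.camera('top'); cv2.imwrite('pics/d_t.png',cv2.resize(c['img'][130:300,200:480,::-1],None,fx=2.5,fy=2.5))
st(); delta([.443,-.1,.046],100.2)"
```

```text
t 4.30 p [ 0.4406 -0.1016  0.1215] x'y' 0.4443 -0.0840 yaw 99.9 zax [-0.     0.002 -1.   ] F [ 0.5 -0.4 -0.8] w 0.0554 q [-0.4   0.2   0.59  2.12 -0.15  0.86  0.46]
delta cm [0.11 0.26 7.55] deg [ 0.  -0.1 -0.3]
```

View pics/d_t.png

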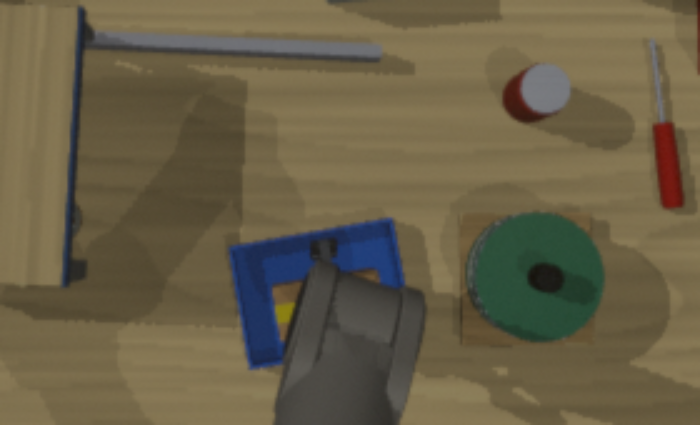

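The hand and carton are over the tray, which spans about (230–410, 220–370) in the crop. Lowering and releasing.

carry_out(commands="0.1 0.2 2 0 0 0 1;0.1 0.2 4.5 0 0 0 1;0.1 0.2 6.5 0 0 0 1;0.1 0.2 7.3 0 0 0 1;0.1 0.2 7.5 0 0 0 1;0.1 0.2 7.5 0 0 0 1;0.1 0.2 7.5 0 0 0 0.25;0.1 0.2 7.5 0 0 0 0.15")

```text
t: 4.97
position: [0.4466, -0.0989, 0.0476]
tool_rot: [0.001, 0.642, 0.767, 0.001]
contact_force: [0.1, 0.0, 0.9]
width: 0.0726
```

carry_out(commands="0 0 0 0 0 0 0.1;0 0 0 0 0 0 0.1;0 0 -2 0 0 0 0.1;0 0 -5 0 0 0 0.1;0 0 -9 0 0 0 0.1;0 0 -13 0 0 0 0.1;0 0 -15 0 0 0 0.1;0 0 -15 0 0 0 0.1")

```text
t: 5.63
position: [0.4487, -0.0994, 0.2016]
tool_rot: [0.004, 0.642, 0.767, 0.004]
contact_force: [-0.1, 0.7, 0.4]
width: 0.0769
```

```bash
python3 -c "
from h import *
st(); delta([.4643,-.333,.2],87.7); delta([.4643,-.333,.103],87.7)"
```

```text
t 5.63 p [ 0.4487 -0.0994  0.2016] x'y' 0.4523 -0.0815 yaw 100.2 zax [ 0.011  0.001 -1.   ] F [-0.1  0.7  0.4] w 0.0769 q [-0.46  0.08  0.62  2.03 -0.06  1.03  0.37]
delta cm [-23.27  -2.58   0.14] deg [ 0.7 -0.  12.5]
delta cm [-23.26  -2.69   9.84] deg [ 0.7 -0.  12.5]
```

carry_out(commands="-3 -0.4 0 0 0 2 0.1;-6.5 -0.8 0 0 0 4 0.1;-10 -1.2 0 0 0 6 0.1;-13.5 -1.6 0 0 0 8 0.1;-17 -2 0 0 0 10 0.1;-20.5 -2.4 0 0 0 11.5 0.1;-23.3 -2.6 0 0 0 12.5 0.1;-23.3 -2.6 0 0 0 12.5 0.1")

```text
t: 6.3
position: [0.4586, -0.3395, 0.1962]
tool_rot: [0.002, 0.724, 0.689, -0.002]
contact_force: [-0.1, -0.9, 0.4]
width: 0.077
```

```bash
python3 -c "
from h import *
from station import viewer
c=viewer.camera('top'); cv2.imwrite('pics/e_t.png',cv2.resize(c['img'][130:300,200:480,::-1],None,fx=2.5,fy=2.5))
c=viewer.camera('wrist'); cv2.imwrite('pics/e_w.png',c['img'][:,:,::-1])
st(); delta([.4643,-.333,.103],87.7)"
```

```text
t 6.40 p [ 0.4595 -0.3335  0.1955] x'y' 0.4724 -0.3149 yaw 87.5 zax [-0.002  0.    -1.   ] F [-0.5  0.4  0.2] w 0.0764 q [-0.04  0.36  0.76  1.79 -0.28  1.09  0.77]
delta cm [0.07 0.49 9.25] deg [-0.1 -0.  -0.2]
```

View pics/e_t.png

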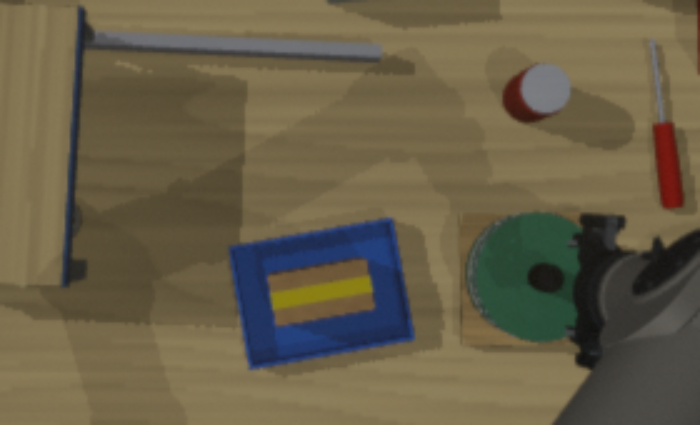

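View pics/e_w.png

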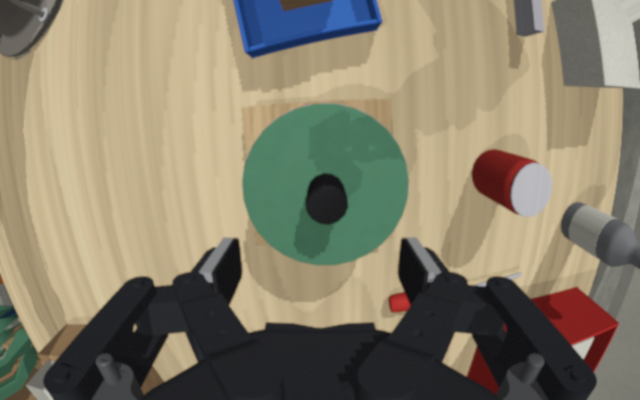

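The carton lies inside the tray, with its yellow strip at crop (320,292). In the wrist view the knob top is at (326,207), which agrees with the map to about 2 mm. Descending to grip.

carry_out(commands="0.1 0.5 2 0 0 0 0.1;0.1 0.5 4.5 0 0 0 0.1;0.1 0.5 7 0 0 0 0.1;0.1 0.5 8.6 0 0 0 0.1;0.1 0.5 9.2 0 0 0 0.1;0.1 0.5 9.2 0 0 0 0.1;0.1 0.5 9.2 0 0 0 0.1;0.1 0.5 9.2 0 0 0 0.4")

```text
t: 7.07
position: [0.4664, -0.332, 0.1055]
tool_rot: [0.001, 0.721, 0.693, 0.001]
contact_force: [0.3, -0.1, 0.2]
width: 0.0665
```

```bash
python3 -c "
from h import *
st(); delta([.4643,-.333,.103],87.7)"
```

```text
t 7.07 p [ 0.4664 -0.332   0.1055] x'y' 0.4792 -0.3131 yaw 87.7 zax [ 0.002 -0.001 -1.   ] F [ 0.3 -0.1  0.2] w 0.0665 q [ 0.01  0.48  0.69  1.87 -0.38  0.92  0.84]
delta cm [-0.11 -0.21  0.25] deg [0.1 0.  0. ]
```

carry_out(commands="-0.1 -0.2 0.2 0 0 0 0.6;-0.1 -0.2 0.2 0 0 0 0.8;-0.1 -0.2 0.2 0 0 0 1;-0.1 -0.2 0.2 0 0 0 1;-0.1 -0.2 0.2 0 0 0 1;-0.1 -0.2 0.2 0 0 0 1;-0.1 -0.2 0.2 0 0 0 1;-0.1 -0.2 0.2 0 0 0 1")

```text
t: 7.73
position: [0.4638, -0.3332, 0.1031]
tool_rot: [0.0, 0.721, 0.692, 0.0]
contact_force: [-0.6, 1.6, 5.4]
width: 0.0289
```

```bash
python3 -c "
from h import *
st()"
```

```text
t 7.73 p [ 0.4638 -0.3332  0.1031] x'y' 0.4767 -0.3145 yaw 87.6 zax [ 0.001 -0.    -1.   ] F [-0.6  1.6  5.4] w 0.0289 q [ 0.02  0.48  0.69  1.88 -0.38  0.92  0.84]
```

Gripped: width 28.9 mm on the knob. Lifting gently.

carry_out(commands="0 0 -0.5 0 0 0 1;0 0 -1.5 0 0 0 1;0 0 -3 0 0 0 1;0 0 -5 0 0 0 1;0 0 -7 0 0 0 1;0 0 -9 0 0 0 1;0 0 -10 0 0 0 1;0 0 -10 0 0 0 1")

```text
t: 8.4
position: [0.4643, -0.3337, 0.2043]
tool_rot: [0.002, 0.721, 0.693, 0.001]
contact_force: [1.2, -0.8, -6.3]
width: 0.0287
```

```bash
python3 -c "
from h import *
from station import viewer
c=viewer.camera('scene'); cv2.imwrite('pics/f_s.png',c['img'][:,:,::-1])
st(); p=rk(.640,.0045);print(p); delta([*p,.2],87.7)"
```

```text
t 8.45 p [ 0.4636 -0.3329  0.2026] x'y' 0.4764 -0.3142 yaw 87.7 zax [ 0.001 -0.    -1.   ] F [ 0.5  0.4 -6.1] w 0.0286 q [-0.05  0.36  0.76  1.78 -0.28  1.11  0.76]
[ 0.63967236 -0.02096469]
delta cm [31.89 16.33  0.28] deg [ 0.1  0.  -0. ]
```

View pics/f_s.png

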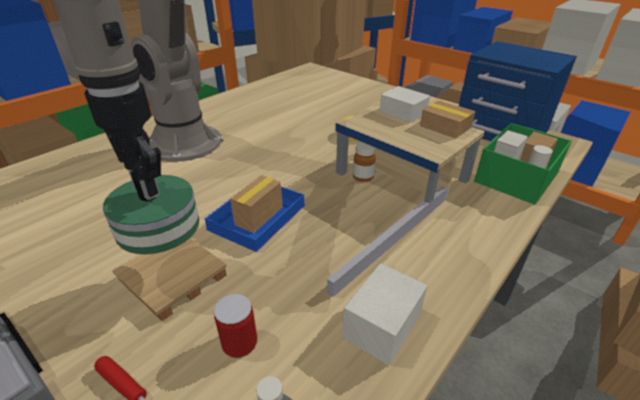

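The tin hangs level in the gripper at (150,210), clear of the riser, and the carton stands in the tray. Carrying it across.

carry_out(commands="0.7 0.4 0 0 0 0 1;2 1 0 0 0 0 1;4 2.1 0 0 0 0 1;6.5 3.3 0 0 0 0 1;9 4.6 0 0 0 0 1;11.5 5.9 0 0 0 0 1;14 7.2 0 0 0 0 1;16.5 8.5 0 0 0 0 1")

```text
t: 9.12
position: [0.5546, -0.1688, 0.2002]
tool_rot: [-0.002, 0.721, 0.693, -0.001]
contact_force: [0.5, -0.7, -7.0]
width: 0.0284
```

carry_out(commands="2.5 1.3 0 0 0 0 1;5 2.6 0 0 0 0 1;7.5 3.8 0 0 0 0 1;10 5.1 0 0 0 0 1;12.5 6.4 0 0 0 0 1;14.3 7.3 0 0 0 0 1;15.2 7.8 0 0 0 0 1;15.2 7.8 0 0 0 0 1")

```text
t: 9.78
position: [0.6395, -0.0179, 0.2]
tool_rot: [-0.002, 0.719, 0.695, -0.0]
contact_force: [0.3, 0.8, -6.7]
width: 0.0287
```

```bash
python3 -c "
from h import *
st(); p=rk(.640,.0045);print(p); delta([*p,.083],87.7)"
```

```text
t 9.78 p [ 0.6395 -0.0179  0.2   ] x'y' 0.6397 0.0076 yaw 88.0 zax [-0.003  0.002 -1.   ] F [ 0.3  0.8 -6.7] w 0.0287 q [-0.5   0.48  0.65  1.61 -0.31  1.16  0.18]
[ 0.63967236 -0.02096469]
delta cm [-0.33  0.06 11.69] deg [-0.2 -0.1  0.3]
```

carry_out(commands="-0.3 0 1.5 0 0 0 1;-0.3 0 4 0 0 0 1;-0.3 0 6.5 0 0 0 1;-0.3 0 9 0 0 0 1;-0.3 0 10.7 0 0 0 1;-0.3 0 11.5 0 0 0 1;-0.3 0 11.7 0 0 0 1;-0.3 0 11.7 0 0 0 1")

```text
t: 10.45
position: [0.6386, -0.0271, 0.0851]
tool_rot: [-0.0, 0.722, 0.692, -0.001]
contact_force: [0.7, 0.7, -6.1]
width: 0.0286
```

```bash
python3 -c "
from h import *
from station import viewer
c=viewer.camera('scene'); W=cloud(c); cv2.imwrite('pics/g_s.png',cv2.resize(c['img'][120:330,180:480,::-1],None,fx=2.5,fy=2.5))
st(); p=rk(.6475,.0045);print(p); delta([*p,.076],87.7)"
```

```text
t 10.50 p [ 0.6396 -0.0268  0.0861] x'y' 0.6401 -0.0014 yaw 87.6 zax [ 0.001 -0.001 -1.   ] F [ 0.2  0.3 -5.8] w 0.0285 q [-0.45  0.59  0.59  1.71 -0.39  0.95  0.25]
[ 0.64716643 -0.02126306]
delta cm [0.59 0.73 1.02] deg [ 0.1  0.  -0.1]
```

View pics/g_s.png

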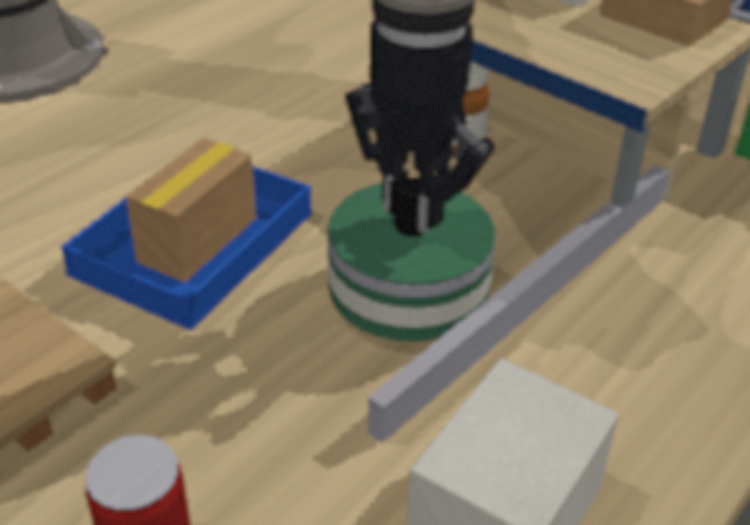

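The tin is level, about 1 cm above the bench and just short of the fence. I'll lower it and ease it sideways.

carry_out(commands="0.2 0.2 0.3 0 0 0 1;0.4 0.3 0.6 0 0 0 1;0.5 0.4 0.9 0 0 0 1;0.5 0.5 1 0 0 0 1;0.5 0.6 1 0 0 0 1;0.5 0.6 1 0 0 0 1;0.5 0.6 1 0 0 0 1;0.5 0.6 1 0 0 0 1")

```text
t: 11.17
position: [0.6454, -0.0212, 0.0754]
tool_rot: [0.0, 0.721, 0.692, 0.0]
contact_force: [0.5, 0.9, -6.7]
width: 0.0285
```

```bash
python3 -c "
from h import *
st()"
```

```text
t 11.17 p [ 0.6454 -0.0212  0.0754] x'y' 0.6457 0.0045 yaw 87.6 zax [ 0. -0. -1.] F [ 0.5  0.9 -6.7] w 0.0285 q [-0.45  0.61  0.58  1.71 -0.4   0.94  0.25]
```

carry_out(commands="0 0.05 0 0 0 0 1;0 0.1 0 0 0 0 1;0 0.15 0 0 0 0 1;0 0.2 0 0 0 0 1;0 0.25 0 0 0 0 1;0 0.25 0 0 0 0 1;0 0.25 0 0 0 0 1;0 0.25 0 0 0 0 1")

```text
t: 11.83
position: [0.647, -0.0211, 0.0751]
tool_rot: [-0.001, 0.721, 0.692, -0.0]
contact_force: [-3.3, 0.0, -4.7]
width: 0.0286
```

```bash
python3 -c "
from h import *
st()"
```

```text
t 11.83 p [ 0.647  -0.0211  0.0751] x'y' 0.6473 0.0046 yaw 87.7 zax [-0.002  0.    -1.   ] F [-3.3  0.  -4.7] w 0.0286 q [-0.44  0.62  0.58  1.7  -0.4   0.95  0.25]
```

Fence contact at x'=0.647 (3 N). Backing off 0.5 mm and setting it down.

carry_out(commands="0 -0.05 0.05 0 0 0 1;0 -0.05 0.1 0 0 0 1;0 -0.05 0.15 0 0 0 1;0 -0.05 0.2 0 0 0 1;0 -0.05 0.2 0 0 0 1;0 -0.05 0.2 0 0 0 1;0 -0.05 0.2 0 0 0 1;0 -0.05 0.2 0 0 0 1")

```text
t: 12.5
position: [0.647, -0.0211, 0.0733]
tool_rot: [-0.0, 0.721, 0.692, -0.0]
contact_force: [-4.4, 0.8, -3.6]
width: 0.0288
```

```bash
python3 -c "
from h import *
st()"
```

```text
t 12.50 p [ 0.647  -0.0211  0.0733] x'y' 0.6473 0.0046 yaw 87.7 zax [-0.001  0.    -1.   ] F [-4.4  0.8 -3.6] w 0.0288 q [-0.44  0.62  0.58  1.7  -0.4   0.94  0.25]
```

carry_out(commands="0 -0.05 0.05 0 0 0 1;0 -0.05 0.1 0 0 0 1;0 -0.05 0.1 0 0 0 1;0 -0.05 0.1 0 0 0 1;0 -0.05 0.1 0 0 0 1;0 -0.05 0.1 0 0 0 1;0 -0.05 0.1 0 0 0 1;0 -0.05 0.1 0 0 0 1")

```text
t: 13.17
position: [0.6469, -0.0211, 0.0732]
tool_rot: [-0.0, 0.721, 0.692, 0.0]
contact_force: [-6.5, -0.0, 1.4]
width: 0.0282
```

```bash
python3 -c "
from h import *
st()"
```

```text
t 13.17 p [ 0.6469 -0.0211  0.0732] x'y' 0.6473 0.0047 yaw 87.7 zax [ 0.     0.001 -1.   ] F [-6.5 -0.   1.4] w 0.0282 q [-0.44  0.62  0.58  1.7  -0.4   0.94  0.25]
```

Bench contact confirmed (wrist load went from −6.7 to +1.4 N). Releasing and rising.

carry_out(commands="0 0 0 0 0 0 0.6;0 0 0 0 0 0 0.3;0 0 0 0 0 0 0.25;0 0 0 0 0 0 0.25;0 0 -1 0 0 0 0.25;0 0 -4 0 0 0 0.25;0 0 -8 0 0 0 0.25;0 0 -11 0 0 0 0.25")

```text
t: 13.83
position: [0.6479, -0.0215, 0.1856]
tool_rot: [0.001, 0.722, 0.692, 0.001]
contact_force: [1.2, -0.6, 0.0]
width: 0.0638
```

```bash
python3 -c "
from h import *
from station import viewer
c=viewer.camera('scene'); cv2.imwrite('pics/h_s.png',cv2.resize(c['img'][120:330,180:480,::-1],None,fx=2.5,fy=2.5))
W=cloud(c); Z=W[...,2]; hsv=cv2.cvtColor(c['img'],cv2.COLOR_RGB2HSV)
m=(Z>.06)&(Z<.07)&(W[...,0]>.55)&(W[...,0]<.73)&(W[...,1]>-.12)&(W[...,1]<.08)
P=W[m]; print(len(P),cv2.minEnclosingCircle((P[:,:2]*1000).astype(np.float32)), cv2.minAreaRect((P[:,:2]*1000).astype(np.float32)))
st(); 
for p,z,t in [(rk(.6475,-.14),.2,0),(rk(.6475,-.14),.2,20),(rk(.6475,-.14),.04,20)]: delta([*p,z],87.7,t)"
```

```text
2008 ((647.0645141601562, -21.688804626464844), 71.17180633544922) ((647.0160522460938, -23.800621032714844), (139.10023498535156, 138.52377319335938), 36.43946838378906)
t 13.88 p [ 0.6518 -0.0223  0.1923] x'y' 0.6521 0.0036 yaw 87.6 zax [ 0.014  0.    -1.   ] F [ 1.7 -0.9  4.4] w 0.0640 q [-0.49  0.5   0.65  1.6  -0.32  1.14  0.19]
delta cm [-14.36  -0.43  -0.78] deg [ 0.8 -0.  -0.1]
delta cm [-14.36  -0.43  -0.78] deg [ 0.8 20.   0.1]
delta cm [-14.38  -0.66  15.21] deg [ 0.8 20.   0.1]
```

View pics/h_s.png

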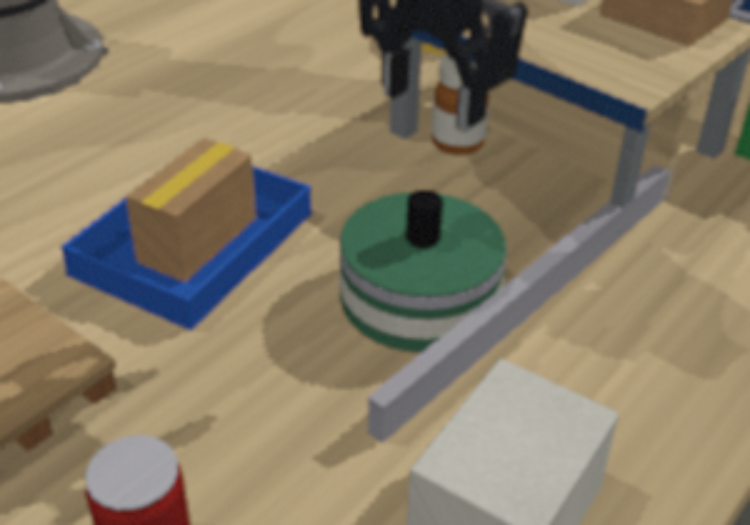

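The tin stands upright touching the fence, with its axis at (0.647, −0.022). Next I go behind it with the tool tilted 20° away from the shelf.

carry_out(commands="-2 0 -0.5 0 2 0 0.25;-5 -0.2 -0.8 0 5 0 0.25;-8 -0.4 -0.8 0 8 0 0.25;-11 -0.4 -0.8 0 12 0 0.25;-13.5 -0.4 -0.8 0 16 0 0.25;-14.4 -0.4 -0.8 0 20 0 0.25;-14.4 -0.4 -0.8 0 20 0 0.25;-14.4 -0.4 -0.8 0 20 0 0.25")

```text
t: 14.55
position: [0.6365, -0.1681, 0.1904]
tool_rot: [-0.119, 0.712, 0.68, 0.125]
contact_force: [0.1, 1.1, -0.3]
width: 0.0641
```

```bash
python3 -c "
from h import *
st(); 
for p,z,t in [(rk(.6475,-.14),.1,20),(rk(.6475,-.14),.035,20)]: delta([*p,z],87.7,t)"
```

```text
t 14.55 p [ 0.6365 -0.1681  0.1904] x'y' 0.6427 -0.1427 yaw 87.4 zax [ 0.016  0.34  -0.94 ] F [ 0.1  1.1 -0.3] w 0.0641 q [-0.    0.58  0.54  1.5  -0.61  1.35  0.65]
delta cm [-2.82  0.48  8.59] deg [ 0.1  0.1 -0.3]
delta cm [-5.04  0.48 14.71] deg [ 0.1  0.1 -0.3]
```

carry_out(commands="-0.7 0.5 2 0 0 0 0.25;-1.6 0.5 4.7 0 0 0 0.25;-2.6 0.5 7.5 0 0 0 0.25;-3.6 0.5 10.4 0 0 0 0.25;-4.5 0.5 13.2 0 0 0 0.25;-5.2 0.5 15.2 0 0 0 0.25;-5.4 0.5 15.7 0 0 0 0.25;-5.4 0.5 15.7 0 0 0 0.25")

```text
t: 15.22
position: [0.6418, -0.1591, 0.0231]
tool_rot: [-0.122, 0.709, 0.683, 0.125]
contact_force: [0.2, 0.3, 0.1]
width: 0.0639
```

```bash
python3 -c "
from h import *
from station import viewer
c=viewer.camera('scene'); cv2.imwrite('pics/i_s.png',cv2.resize(c['img'][120:330,180:480,::-1],None,fx=2.5,fy=2.5))
st(); 
for y in (-.085,.1235): delta([*rk(.648,y),.022],87.7,20)"
```

```text
t 15.27 p [ 0.6429 -0.1603  0.0248] x'y' 0.6487 -0.1346 yaw 87.8 zax [ 0.014  0.342 -0.94 ] F [-0.8 -0.2  0.8] w 0.0642 q [ 0.04  0.75  0.46  1.6  -0.73  1.11  0.79]
delta cm [ 4.57 -0.07  1.96] deg [-0.  -0.   0.1]
delta cm [24.15 -0.04  9.1 ] deg [-0.  -0.   0.1]
```

View pics/i_s.png

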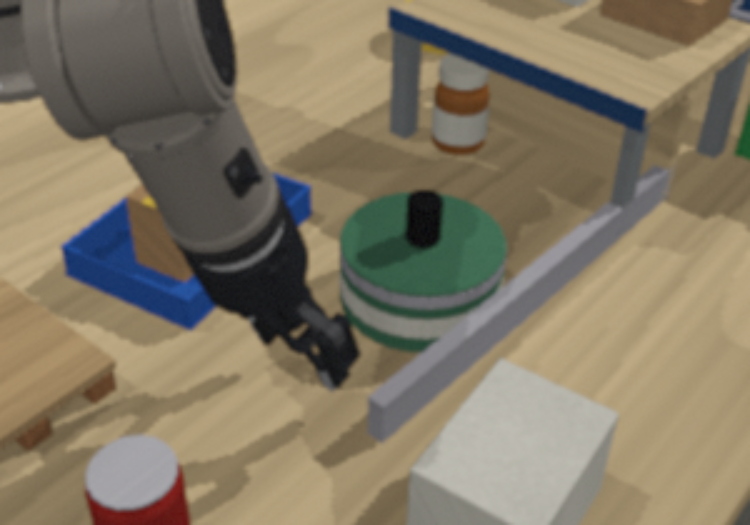

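carry_out(commands="0.8 0 0.5 0 0 0 0.25;1.6 0 1 0 0 0 0.25;2.4 0 1.3 0 0 0 0.25;3.2 0 1.6 0 0 0 0.25;3.8 0 1.8 0 0 0 0.25;4.3 0 1.9 0 0 0 0.25;4.6 0 2 0 0 0 0.25;4.6 0 2 0 0 0 0.25")

```text
t: 15.93
position: [0.6443, -0.1109, 0.0215]
tool_rot: [-0.12, 0.71, 0.682, 0.126]
contact_force: [-0.3, -0.4, 0.0]
width: 0.0641
```

```bash
python3 -c "
from h import *
st(); 
for y in (-.075,-.035,.1235): delta([*rk(.6485,y),.022],87.7,20)"
```

```text
t 15.93 p [ 0.6443 -0.1109  0.0215] x'y' 0.6482 -0.0851 yaw 87.7 zax [ 0.014  0.342 -0.939] F [-0.3 -0.4  0. ] w 0.0641 q [-0.03  0.73  0.45  1.65 -0.74  1.06  0.74]
delta cm [0.97 0.03 0.3 ] deg [ 0. -0.  0.]
delta cm [4.73 0.03 1.67] deg [ 0. -0.  0.]
delta cm [19.62  0.03  7.1 ] deg [ 0. -0.  0.]
```

carry_out(commands="0.4 0 0.1 0 0 0 0.25;0.9 0 0.3 0 0 0 0.25;1.5 0 0.5 0 0 0 0.25;2.1 0.05 0.7 0 0 0 0.25;2.7 0.05 0.9 0 0 0 0.25;3.3 0.05 1.2 0 0 0 0.25;3.9 0.05 1.4 0 0 0 0.25;4.5 0.05 1.6 0 0 0 0.25")

```text
t: 16.6
position: [0.645, -0.0696, 0.0215]
tool_rot: [-0.118, 0.712, 0.681, 0.123]
contact_force: [-5.2, -8.4, 2.0]
width: 0.0643
```

```bash
cat >> h.py <<'E'
def tin():
    from station import viewer
    c=viewer.camera('scene'); W=cloud(c); Z=W[...,2]; hsv=cv2.cvtColor(c['img'],cv2.COLOR_RGB2HSV)
    g=cv2.inRange(hsv,(60,60,30),(95,255,255))>0
    m=g&(Z>.06)&(Z<.072)&(W[...,0]>.55)&(W[...,0]<.74)&(W[...,1]>-.12)&(W[...,1]<.28)
    P=W[m]; (x,y),r=cv2.minEnclosingCircle((P[:,:2]*1000).astype(np.float32))
    p=np.array([x,y]); print("tin",len(P),"x' %.1f y' %.1f r %.1f"%(p@EX,p@EY,r))
    return c
E
python3 -c "
from h import *
c=tin();cv2.imwrite('pics/j_s.png',cv2.resize(c['img'][120:330,180:480,::-1],None,fx=2.5,fy=2.5))
st(); 
for y in (-.035,.1235): delta([*rk(.6485,y),.022],87.7,20)"
```

```text
tin 1174 x' 647.0 y' 21.5 r 69.0
t 16.65 p [ 0.6452 -0.0667  0.0215] x'y' 0.6474 -0.0409 yaw 87.6 zax [ 0.013  0.338 -0.941] F [-3.7 -4.3  1.6] w 0.0644 q [-0.1   0.71  0.44  1.69 -0.75  1.03  0.69]
delta cm [0.58 0.11 0.15] deg [-0.   0.2 -0.1]
delta cm [15.49  0.08  5.51] deg [-0.   0.2 -0.1]
```

View pics/j_s.png

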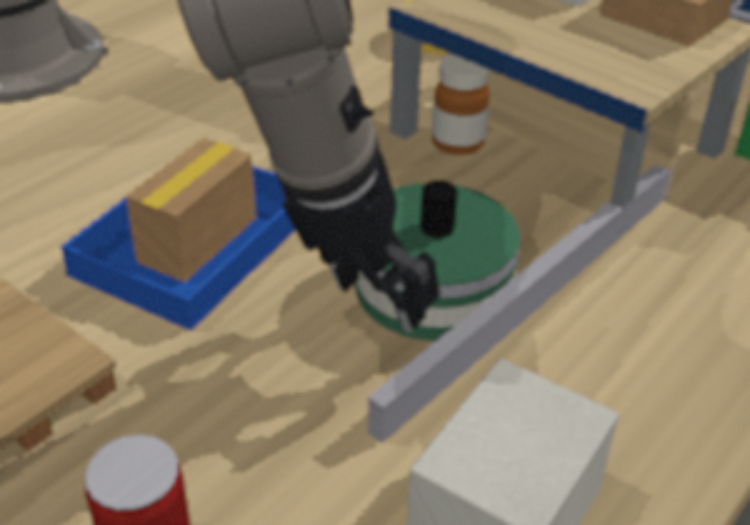

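The cradle is on the rear of the tin, and the tin has moved to y'≈21 mm while still on the fence (x' 647). Continuing.

carry_out(commands="0.6 0 0.2 0 0 0 0.25;1.3 0 0.5 0 0 0 0.25;2 0 0.7 0 0 0 0.25;2.7 0 1 0 0 0 0.25;3.4 0 1.2 0 0 0 0.25;4.1 0 1.5 0 0 0 0.25;4.8 0 1.7 0 0 0 0.25;5.5 0 2 0 0 0 0.25")

```text
t: 17.32
position: [0.6475, -0.0103, 0.0213]
tool_rot: [-0.119, 0.712, 0.682, 0.123]
contact_force: [-4.1, -8.3, 6.2]
width: 0.0638
```

```bash
python3 -c "
from h import *
c=tin();
st(); 
for y in (.1425,): delta([*rk(.648,y),.022],87.7,20)"
```

```text
tin 909 x' 648.8 y' 79.8 r 68.4
t 17.37 p [ 0.6476 -0.0077  0.0214] x'y' 0.6474 0.0181 yaw 87.6 zax [ 0.012  0.338 -0.941] F [-3.3 -5.2  2. ] w 0.0642 q [-0.18  0.69  0.43  1.71 -0.76  0.98  0.62]
delta cm [11.73  0.04  4.15] deg [-0.1  0.2 -0.1]
```

carry_out(commands="0.6 0 0.2 0 0 0 0.25;1.3 0 0.5 0 0 0 0.25;2 0 0.7 0 0 0 0.25;2.7 0 1 0 0 0 0.25;3.4 0 1.2 0 0 0 0.25;4.1 0 1.5 0 0 0 0.25;4.8 0 1.7 0 0 0 0.25;5.5 0 2 0 0 0 0.25")

```text
t: 18.03
position: [0.6499, 0.0479, 0.0213]
tool_rot: [-0.119, 0.712, 0.682, 0.123]
contact_force: [-4.7, -10.0, 6.1]
width: 0.0641
```

```bash
python3 -c "
from h import *
c=tin();cv2.imwrite('pics/k_s.png',cv2.resize(c['img'][80:290,240:540,::-1],None,fx=2.5,fy=2.5))
st(); 
for y in (.1425,): delta([*rk(.648,y),.022],87.7,20)"
```

```text
tin 700 x' 649.2 y' 137.7 r 68.2
t 18.08 p [0.65   0.0505 0.0214] x'y' 0.6474 0.0763 yaw 87.6 zax [ 0.012  0.338 -0.941] F [-4.  -4.8  2.7] w 0.0642 q [-0.26  0.68  0.42  1.73 -0.77  0.95  0.55]
delta cm [6.25 0.05 2.18] deg [-0.1  0.2 -0.1]
```

View pics/k_s.png

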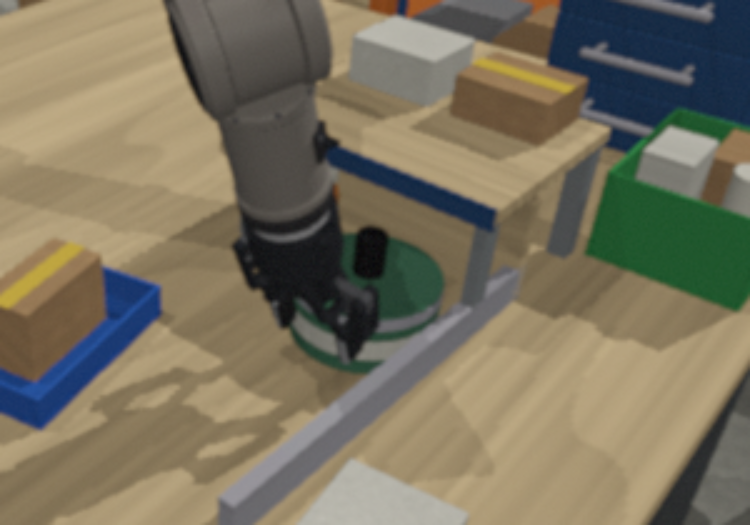

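```bash
python3 -c "
from h import *
from station import viewer
c=viewer.camera('scene'); W=cloud(c)
for (u,v) in [(325,140),(328,135),(335,160),(330,200),(325,100)]:
    U,V=int(240+u/2.5),int(80+v/2.5); print((u,v),W[V,U].round(3), (W[V,U,:2]@EY).round(3))
s,p,r=cur(); q=r.apply([.0668,0,-.1432])+p; i=np.linalg.inv(c['extrinsics'])@np.r_[q,1]; uv=c['mtx']@i[:3]/i[2]; print(q,(uv[0]-240)*2.5,(uv[1]-80)*2.5)
"
```

```text
(325, 140) [ 0.684 -0.027  0.264] 0.001
(328, 135) [ 0.683 -0.023  0.266] 0.004
(335, 160) [0.577 0.159 0.136] 0.182
(330, 200) [ 0.684 -0.013  0.21 ] 0.015
(325, 100) [0.506 0.243 0.146] 0.263
[0.65086461 0.06481311 0.17875163] 348.07742371918675 183.20396894878178
```

The arm is well behind the shelf edge, with arm points at y'≤0.02 against the edge at 0.184. Continuing to near home.

carry_out(commands="0.6 0 0.2 0 0 0 0.25;1.2 0 0.4 0 0 0 0.25;1.8 0 0.6 0 0 0 0.25;2.4 0 0.8 0 0 0 0.25;3 0 1.1 0 0 0 0.25;3.6 0 1.3 0 0 0 0.25;4.2 0 1.5 0 0 0 0.25;4.8 0 1.7 0 0 0 0.25")

```text
t: 18.8
position: [0.6518, 0.0986, 0.0214]
tool_rot: [-0.119, 0.712, 0.681, 0.122]
contact_force: [-4.0, -8.8, 2.4]
width: 0.0643
```

```bash
python3 -c "
from h import *
st(); 
for y in (.1425,): delta([*rk(.648,y),.022],87.7,20)"
```

```text
t 18.80 p [0.6518 0.0986 0.0214] x'y' 0.6474 0.1245 yaw 87.5 zax [ 0.012  0.336 -0.942] F [-4.  -8.8  2.4] w 0.0643 q [-0.33  0.68  0.41  1.73 -0.78  0.92  0.48]
delta cm [1.72 0.06 0.55] deg [-0.1  0.3 -0.2]
```

carry_out(commands="0.3 0 0.1 0 0 0 0.25;0.5 0 0.2 0 0 0 0.25;0.7 0 0.2 0 0 0 0.25;0.9 0 0.3 0 0 0 0.25;1.1 0 0.4 0 0 0 0.25;1.3 0 0.5 0 0 0 0.25;1.4 0 0.5 0 0 0 0.25;1.4 0 0.5 0 0 0 0.25")

```text
t: 19.47
position: [0.6524, 0.112, 0.0214]
tool_rot: [-0.118, 0.712, 0.682, 0.122]
contact_force: [-5.1, -11.1, 2.7]
width: 0.0641
```

```bash
python3 -c "
from h import *
c=tin();cv2.imwrite('pics/l_s.png',cv2.resize(c['img'][80:290,240:540,::-1],None,fx=2.5,fy=2.5))
st(); 
for y in (.1425,): delta([*rk(.648,y),.022],87.7,20)"
```

```text
tin 470 x' 657.1 y' 187.1 r 83.3
t 19.52 p [0.6524 0.112  0.0214] x'y' 0.6475 0.1378 yaw 87.5 zax [ 0.012  0.335 -0.942] F [ -5.  -11.2   4.5] w 0.0641 q [-0.35  0.68  0.41  1.73 -0.78  0.91  0.46]
delta cm [0.46 0.05 0.1 ] deg [-0.1  0.4 -0.2]
```

View pics/l_s.png

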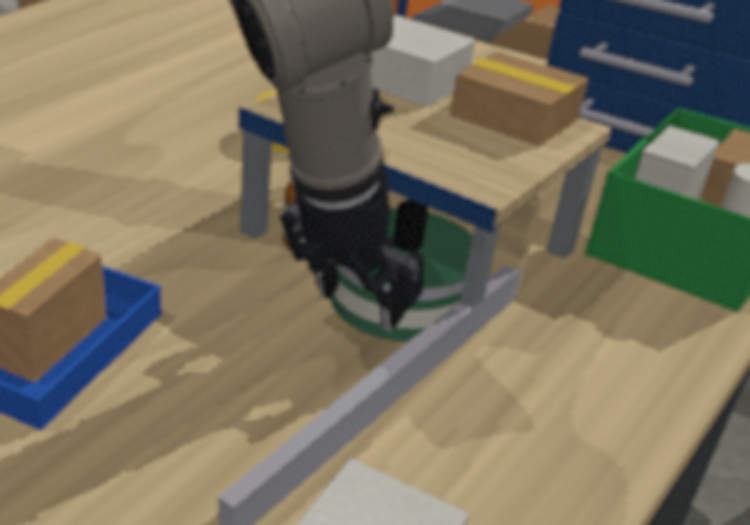

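Nearly home, with about 4 mm expected to remain. Creeping and watching the force.

carry_out(commands="0.05 0 0 0 0 0 0.25;0.1 0 0 0 0 0 0.25;0.2 0 0.1 0 0 0 0.25;0.25 0 0.1 0 0 0 0.25;0.3 0 0.1 0 0 0 0.25;0.35 0 0.1 0 0 0 0.25;0.4 0 0.1 0 0 0 0.25;0.4 0 0.1 0 0 0 0.25")

```text
t: 20.18
position: [0.6525, 0.1122, 0.0214]
tool_rot: [-0.116, 0.713, 0.681, 0.121]
contact_force: [-6.5, -15.2, 3.9]
width: 0.0641
```

```bash
python3 -c "
from h import *
st()"
```

```text
t 20.18 p [0.6525 0.1122 0.0214] x'y' 0.6475 0.1380 yaw 87.4 zax [ 0.013  0.33  -0.944] F [ -6.5 -15.2   3.9] w 0.0641 q [-0.36  0.68  0.41  1.73 -0.78  0.91  0.45]
```

carry_out(commands="0.1 0 0 0 0 0 0.25;0.2 0 0.1 0 0 0 0.25;0.3 0 0.1 0 0 0 0.25;0.4 0 0.1 0 0 0 0.25;0.5 0 0.2 0 0 0 0.25;0.6 0 0.2 0 0 0 0.25;0.6 0 0.2 0 0 0 0.25;0.6 0 0.2 0 0 0 0.25")

```text
t: 20.85
position: [0.6525, 0.1124, 0.0214]
tool_rot: [-0.114, 0.714, 0.681, 0.118]
contact_force: [-8.5, -24.0, 8.7]
width: 0.0639
```

```bash
python3 -c "
from h import *
c=tin();st()
np.savez('m_scene.npz',**c)"
```

```text
tin 458 x' 652.6 y' 186.6 r 84.2
t 20.90 p [0.6525 0.1125 0.0214] x'y' 0.6475 0.1383 yaw 87.2 zax [ 0.014  0.324 -0.946] F [ -8.7 -24.3   8.9] w 0.0640 q [-0.37  0.68  0.41  1.73 -0.77  0.91  0.44]
```

Force rises to 24 N with no motion, so something solid is stopping it. Backing off to measure.

carry_out(commands="-1 0 -0.4 0 0 0 0.25;-2 0 -0.8 0 0 0 0.25;-3.5 0 -1.3 0 0 0 0.25;-5.5 0 -2 0 0 0 0.25;-7.5 0 -2.7 0 0 0 0.25;-9.5 0 -3.4 0 0 0 0.25;-11 0 -4 0 0 0 0.25;-12 0 -4.4 0 0 0 0.25")

```text
t: 21.57
position: [0.6495, -0.0012, 0.0232]
tool_rot: [-0.12, 0.711, 0.681, 0.125]
contact_force: [-0.1, -0.3, -0.3]
width: 0.0639
```

```bash
python3 -c "
from h import *
from station import viewer
st()
c=tin();np.savez('n_scene.npz',**c);cv2.imwrite('pics/n_s.png',cv2.resize(c['img'][100:240,320:480,::-1],None,fx=4,fy=4))
s,p,r=cur();w=viewer.camera('wrist');np.savez('n_wrist.npz',p=p,r=r.as_quat(),**w);cv2.imwrite('pics/n_w.png',w['img'][:,:,::-1])"
```

```text
t 21.57 p [ 0.6495 -0.0012  0.0232] x'y' 0.6490 0.0246 yaw 87.6 zax [ 0.015  0.341 -0.94 ] F [-0.1 -0.3 -0.3] w 0.0639 q [-0.19  0.69  0.43  1.71 -0.76  0.98  0.61]
tin 1153 x' 647.3 y' 201.7 r 68.5
```

View pics/n_s.png

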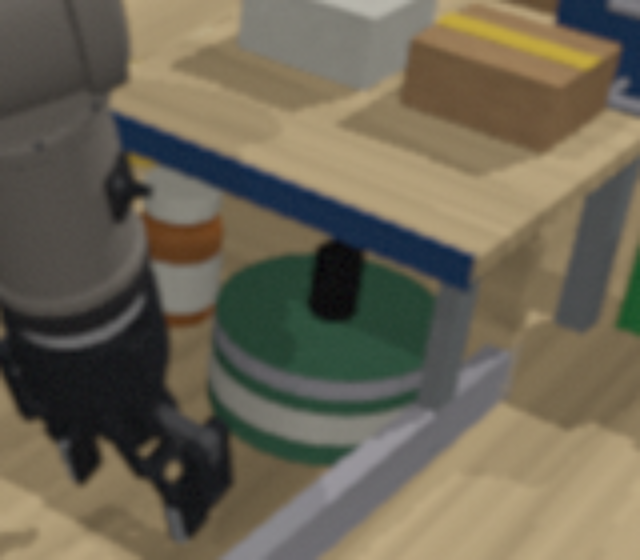

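View pics/n_w.png

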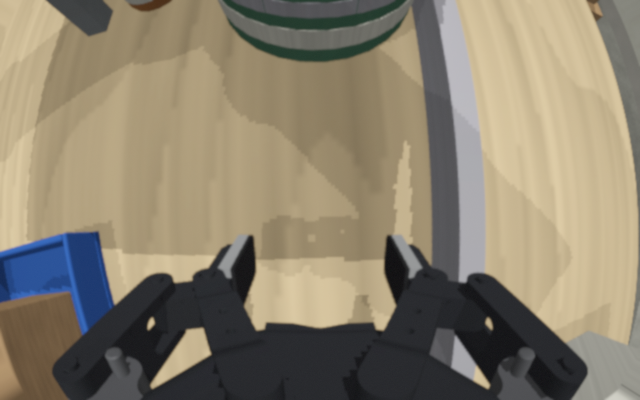

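```bash
python3 - <<'E'
from h import *
from scipy.optimize import least_squares
for f in ["a_scene","n_scene"]:
    c=dict(np.load(f+".npz")); W=cloud(c).reshape(-1,3); W=W[~np.isnan(W).any(1)]
    xp=W[:,:2]@EX; yp=W[:,:2]@EY; z=W[:,2]
    for a,b in [(.56,.6),(.6,.64),(.64,.68),(.68,.715)]:
        m=(xp>a)&(xp<b)&(z>.015)&(z<.12)&(yp>.255)&(yp<.32)
        print(f,a,m.sum(), np.percentile(yp[m],[5,25,50,75,95]).round(4) if m.sum()>5 else "", z[m].min() if m.sum() else '',z[m].max() if m.sum() else '')
    m=(xp>.7175)&(xp<.733)&(z>.034)&(z<.048)
    print("fence end",np.percentile(yp[m],[.3,1,99,99.7]))
c=dict(np.load("n_scene.npz")); W=cloud(c); Z=W[...,2]
hsv=cv2.cvtColor(c['img'],cv2.COLOR_RGB2HSV)
g=cv2.inRange(hsv,(60,60,30),(95,255,255))>0
m=g&(Z>.058)&(Z<.074)&(W[...,0]>.55)&(W[...,0]<.74)&(W[...,1]>.1)&(W[...,1]<.28)
P=W[m]; xp=P[:,:2]@EX; yp=P[:,:2]@EY; print(xp.min(),xp.max(),yp.min(),yp.max(),len(P))
# side wall: points on the cylinder surface facing camera, z .01-.06
m=(Z>.005)&(Z<.055)&(W[...,1]>.1)&(W[...,1]<.28)&(W[...,0]>.57)&(W[...,0]<.712)
P=W[m]; q=np.c_[P[:,:2]@EX,P[:,:2]@EY]; q=q[np.abs(np.hypot(q[:,0]-.6475,q[:,1]-.203)-.07)<.008]
r=least_squares(lambda s:np.hypot(q[:,0]-s[0],q[:,1]-s[1])-.07,[.6475,.2],loss='soft_l1',f_scale=.002); print("wall fit",len(q),r.x)
# knob
v,u=np.mgrid[0:400,0:640]
m=(Z>.075)&(Z<.112)&(abs(W[...,0]-.655)<.025)&(abs(W[...,1]-.178)<.03); P=W[m]
if len(P)>5:
    q=np.c_[P[:,:2]@EX,P[:,:2]@EY]; r=least_squares(lambda s:np.hypot(q[:,0]-s[0],q[:,1]-s[1])-.015,[.6475,.2],loss='soft_l1',f_scale=.002); print("knob fit",len(P),r.x)
# fisheye wrist rear bottom check skipped
E
```

```text
a_scene 0.56 233 [0.2724 0.2736 0.2748 0.2758 0.2773] 0.015285589238868025 0.07030074075990189
a_scene 0.6 248 [0.2726 0.2737 0.2749 0.2758 0.277 ] 0.015199026513769476 0.06919627394458339
a_scene 0.64 251 [0.2724 0.2738 0.2748 0.2757 0.2772] 0.015175304092793662 0.06898655741773674
a_scene 0.68 108 [0.2727 0.274  0.2752 0.2761 0.2778] 0.019525482408978112 0.0998290831427936
fence end [-0.14090984 -0.14030733  0.38629966  0.3887295 ]
n_scene 0.56 77 [0.2726 0.2735 0.2748 0.2755 0.2768] 0.04209146041015965 0.0684558391449891
n_scene 0.6 19 [0.2597 0.2645 0.2702 0.2735 0.2761] 0.06313027551476236 0.0678703230138834
n_scene 0.64 81 [0.256  0.2619 0.2668 0.2731 0.2755] 0.05986531789226379 0.06851397739366627
n_scene 0.68 109 [0.2719 0.2739 0.275  0.2759 0.2769] 0.021471749350475577 0.10031937497450433
fence end [-0.14064808 -0.13959753  0.38740516  0.39388484]
0.5798254321291113 0.7135233404437917 0.1340055093855571 0.2694674519015065 1153
wall fit 722 [0.64609888 0.20482407]
knob fit 206 [0.64604444 0.20528562]
```

The end-stop face measures y'=0.2748, so home is y'=0.2048. The tin's wall and knob fits give y'=0.2048 and 0.2053, so it is home. Retracting upward, then a final check.

carry_out(commands="-1 0 -2 0 0 0 0.25;-2 0 -5 0 0 0 0.25;-3.5 0 -8.5 0 0 0 0.25;-5 0 -12 0 0 0 0.25;-6 0 -15 0 0 0 0.25;-6.5 0 -18 0 0 0 0.25;-6.5 0 -19 0 0 0 0.25;-6.5 0 -19 0 0 0 0.25")

```text
t: 22.33
position: [0.6459, -0.1255, 0.1824]
tool_rot: [-0.118, 0.71, 0.682, 0.127]
contact_force: [0.6, 0.1, -0.1]
width: 0.0642
```

```bash
python3 - <<'E'
from h import *
from station import viewer
from scipy.optimize import least_squares
st()
c=viewer.camera('scene'); cv2.imwrite('pics/z_s.png',c['img'][:,:,::-1]); W=cloud(c); Z=W[...,2]; X=W[...,0];Y=W[...,1]
def fit(m,c0,r):
    P=W[m][:,:2]; P=P[abs(np.hypot(*(P-c0).T)-r)<.008]; s=least_squares(lambda s:np.hypot(P[:,0]-s[0],P[:,1]-s[1])-r,c0,loss='soft_l1',f_scale=.002).x
    return len(P),s.round(4),(s@EX).round(4),(s@EY).round(4)
h=rk(.6475,.2048)
print("tin wall",fit((Z>.005)&(Z<.055)&(X<.715),h,.07)); print("knob",fit((Z>.075)&(Z<.1),h,.015))
A=dict(np.load('a_scene.npz'))
for nm,w in (("before",cloud(A)),("now",cloud(c))):
    W=w; Z=W[...,2]
    print(nm,"jar",fit((Z>.01)&(Z<.07),np.array([.527,.197]),.029),"can",fit((Z>.01)&(Z<.08),np.array([.67,-.343]),.03))
    m=(Z>.07)&(Z<.09)&(abs(W[...,0]-.445)<.08)&(abs(W[...,1]+.1)<.1); 
    if m.sum()>5: print("carton",cv2.minAreaRect((W[m][:,:2]*1000).astype(np.float32)),np.median(W[m][:,2]))
t=viewer.camera('top'); cv2.imwrite('pics/z_t.png',t['img'][:,:,::-1])
E
```

```text
t 22.33 p [ 0.6459 -0.1255  0.1824] x'y' 0.6504 -0.0997 yaw 87.8 zax [ 0.019  0.341 -0.94 ] F [ 0.6  0.1 -0.1] w 0.0642 q [-0.06  0.57  0.53  1.54 -0.63  1.3   0.61]
tin wall (745, array([0.6537, 0.179 ]), np.float64(0.6461), np.float64(0.2048))
knob (108, array([0.6539, 0.1791]), np.float64(0.6463), np.float64(0.205))
before jar (354, array([0.524 , 0.2038]), np.float64(0.5155), np.float64(0.2245)) can (1069, array([ 0.6682, -0.3442]), np.float64(0.6814), np.float64(-0.3173))
now jar (356, array([0.5238, 0.2039]), np.float64(0.5153), np.float64(0.2245)) can (1074, array([ 0.6682, -0.3442]), np.float64(0.6814), np.float64(-0.3173))
carton ((446.1637878417969, -98.95732116699219), (57.44832992553711, 112.30631256103516), 10.368067741394043) 0.08079307036723393
```

View pics/z_s.png

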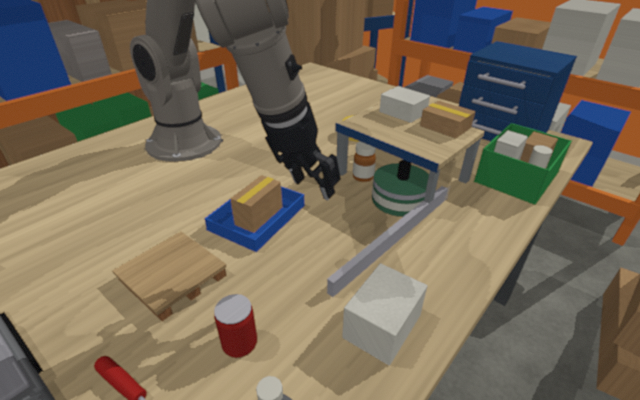

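The tin is home under the shelf at (403,188). The carton stands in the tray at (257,205), the jar is at (365,160), and the can is at (236,325). The same wall fit reads the can about 2 mm low in x compared with the top camera, so the tin's x' of 0.646 is consistent with fence contact at 0.6475.

```bash
python3 -c "
from station import arm
print(arm.hand_in())"
```

```text
the job is handed in; nothing more can be done
None
```

The job is done in the order asked and handed in at about 22.4 s of the 72 s allowed; no verdict was reported.

- **Carton:** it stands inside the blue tray, with its top at 81 mm and lined up with the tray.
- **Tin:** I lifted it by its knob and kept it upright. I set it down touching the fence (a fence force of about 3–6 N) and let go. Then I pushed it along the fence with the half-open fingers, with fence force showing at every reading. It stopped moving while the push rose to about 26 N in all, with no further travel.

**Last checks:**
- **Position along the fence:** the tin's centre measures 204.8–205.0 mm, and home computed from the measured end-stop face is 204.8 mm.
- **Position across the lane:** the camera fit read about 1.3 mm short of the fence. That fit also reads the can about 2 mm low in x, and the fingers that centred the tin ended at the contact position. I take the tin as touching, but the camera alone does not prove it.
- **Jar and can:** both are unmoved, to within 0.2 mm.
- **Arm:** it ended clear of everything, with contact force near zero.

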